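# Wake the bore camera and hold the mirror on the target

### The arm

A 6-joint arm with a two-finger parallel gripper is mounted at the origin on the work surface. World frame = base frame: x ahead of the robot, y to its left, z up, the work surface at z = 0. Lengths are in m, angles in degrees, forces in N, time in s.
With the tool pointing down it reaches from about 0.4 to 0.825 m from the base axis. Payload 7 kg.
Tool frame: the origin (TCP) lies at the very end of the fingers, on their centre line; the grasp point (between the pads) lies 19 mm behind it (ctrl.grip_depth is the distance from the TCP to the grasp point, in m); z points along the fingers, y is the line along which they close (so a half turn about z gives the same grasp; the last joint's range is limited). The gripper opens to 88 mm and grips with 3 to 60 N. Pads are 19 mm wide; open, the fingers measure 130 mm over their backs; the gripper's body (78 mm by 193 mm) begins 47 mm behind the grasp point.
Start: joints at [-49.097, 20.546, 0.682, 0, -70.136, -16.507], TCP at [0.279, -0.615, 0.191] pointing down, gripper open.
Joint ranges: [-176.03, 176.03], [-82.01, 121.73], [-58.28, 71.71], [-173.87, 95.51], [-174.79, -0.11], [-173.66, 173.66]. Speed limits (degrees/s): [136.94, 136.94, 172.46, 180, 180, 180].

### API

Orientations are given as [roll, pitch, yaw] about the fixed x, y, z axes, in that order (R = Rz(yaw) Ry(pitch) Rx(roll)).
In Python, from plant import get_obs, eyes, ctrl, spotter gives the robot as it stands.
- The arm moves only by the shell command python3 -m crank 'ROWS'. ROWS is JSON, one flat list of numbers, 7 for each row, row after row: the turn, a rotation vector about the tool's x, y, z in rad, then the shift along the tool's x, y, z in mm, then the opening, from 0 (shut) to 1 (fully open). A call has 1 to 5 rows; each row shifts and turns the commanded pose from where the row before left it, along the tool's axes as they then stand; what a row does not reach is not made up. A row lasts 1/8 s, in which the tool goes at most 62.5 mm and 10.7 degrees, less where a joint would pass 70% of its speed; a pose out of reach is approached as far as the arm can. A call is refused whole if a number of a shift passes 62.5 or a number of a turn 0.188, either way. A call with a gripper value outside its range is refused whole. The fingers move at their own pace and stop on an object; the grip force is fixed at half the most. Time passes only in rows, so rows that do not move let the fingers close. It gives the time, the measured TCP pose, the force, the opening and the grip force at its end, in the units of the state.
- get_obs(): the state, without advancing time (a new reading comes with each control period).
- eyes.snapshot(name): name is "scene" or "top" or "wrist"; returns the picture (480x640x3 uint8, blue, green, red); there is no depth.
- eyes.camera_model(name): a dict with "fx", "fy", "cx", "cy" (pixels), "extrinsics" (4x4, takes a point from camera to world coordinates). Camera axes: x right, y down, z forward; pixel columns grow to the right and rows downward; lengths in m; the calibration is good to about 2 mm. A picture is of the moment at which its call begins: read the wrist's pose just before it. camera_model takes no time and is no camera call; for the wrist camera it gives the pose at the moment of the call.
- ctrl.close_job(): hands the job in; it is judged then, once.
Trained networks look in the newest picture that a camera, given by its name, has taken for a name from the list of things; names that differ only in an ending like _2 or _b are one class to them, and where a whole thing is asked for, a point or a joint stands for the part that bears it (a point fixed in the world has none). Each returns a list of dicts, best first, with "p" (0 to 1); they miss things now and then, are a little off and sometimes report something else, mostly with a low value. They report only what shows in the picture. A call takes as long as a camera call. They do not tell look-alikes from the thing itself.
- spotter.outline_of(camera, target): "region" (480x640 bool, what is visible of it) and "rect" ([left, top, width, height] in pixels, round what is visible of it).
- spotter.place_of(camera, target): "location" ([column, row] in pixels: a listed point, or the origin of a listed thing).
The state is a dict: "clock": time; "joint_pos": joint angles; "qvel": joint speeds; "tau": joint torques, N m; "tool_pos": TCP position; "orientation": TCP orientation; "force": force on the tool from outside, world axes, zero at the start; "moment": the same for the moment, N m; "opening": finger opening in m; "gripper_force": force on a finger pad.
Only numpy, scipy, OpenCV 4.12 (cv2) and the standard library are available. Lean on these libraries where they do the work, as an engineer would, in place of code of your own. Each camera call takes 0.05 s, during which the arm holds its last target. There are 200 camera calls.

### The job

Wake the clamped pistol-grip camera by squeezing its red trigger all the way in and letting it spring fully back out. Then swing the sprung mirror by the red knob on its lever until the camera sees the middle of the orange ball in the mirror, which is when the yellow pointer under the mirror aims straight at the orange ball (not the white one), and finish while still holding the mirror steady at that angle, because it swings back if let go. Leave the loose parts on the bench where they lie.

Things in the scene. Friction and masses are not known exactly. Their poses are not given: they have to be found in the camera images.
- rig: aluminium rail 420 x 90 mm, 12 mm thick, fixed to the bench, carrying camera and mirror mount. Origin: middle of its underside. Its y axis runs along the rail from the mirror end (-y) to the camera end (+y), x points away from the robot towards the ball targets, z up. The camera, a black tube 44 mm thick, its axis 90 mm above the bench, looks along -y at the mirror.
- pinch (a point): where to squeeze, 155 mm above the bench: middle of grip plus fully squeezed trigger. From straight above, one finger goes behind the grip (its back face 20.5 mm from here towards the rail's +y), the other before the trigger (front face 34 mm from here towards -y when free, about 20 when squeezed); they close along the rail's y. Open to 75 mm or more first. Grip: 28 (x) x 26 (y) mm, top at 197 mm.
- trigger (a joint): red trigger blade, 16 mm wide, 55 long, 9 thick, upright beside the camera's upside-down pistol grip, on the mirror side (-y of the rail), hinged at its lower end 116 mm above the bench; 0 rad when free, 0.33 fully squeezed towards the grip (about 14 mm at the pinch height). A spring returns it; a full squeeze takes about 6 to 12 N.
- pivot (a point): point on the vertical axis about which both mirror and pointer turn, 90 mm above the bench (the height of the camera axis and of the ball centres)
- mirror: upright mirror in a black frame, 68 mm wide, top 126 mm above the bench, on a vertical hinge. Origin: on the hinge axis at bench height; x axis: outward normal of the reflecting face. A lever (top at 57 mm) runs along -x to the red knob. A spring holds it at its rest stop; swinging it counter-clockwise seen from above (up to 1.05 rad from rest) takes 1 to 5 N at the knob.
- knob (a point): middle of the red knob on the mirror lever: upright round post, 16 mm diameter, from 57 to 108 mm above the bench, this point 88 mm above the bench and 85 mm from the hinge axis. Pinch it from above; it may turn between the fingers while it is carried round the arc.
- pointer: thin yellow pointer 110 mm long, 39 mm above the bench, on the mirror's axis and geared to it: it turns by twice the mirror's angle, the same way, and so shows where the camera's line of sight goes after the mirror. Origin: on the hinge axis at bench height; x axis along the pointer towards its tip.
- marker_ball (a point): centre of the orange ball (40 mm diameter, 90 mm above the bench) on a thin post with a magnetic foot of 56 mm diameter, fixed: the marker to bring into the mirror, 140 to 220 mm from the hinge axis
- decoy_ball (a point): centre of the white ball of a second, equal target, which is not wanted; fixed
- bracket: loose blue nylon bracket, 80 x 50 x 53 mm, a bystander; origin under its middle
- endcap: loose gold anodized sensor end cap, 52 mm diameter, 34 mm high, a bystander; origin under its middle
- ballast: loose round lead ballast weight, 66 mm diameter, 40 mm high, a bystander; origin under its middle
- driver: loose screwdriver, a bystander; origin under its middle
There are look-alikes about, which are no part of the job. What is shaped like the part that bears marker_ball but purple is not meant.

How it is judged:
By the outcome, as a careful person would: the job done as asked, in the order asked, and still so for the second after the job is handed in, while the arm keeps its last pose, push and grip.
It also fails if it takes over 48 s, if anything falls off the work surface, if the arm or the gripper's body presses on something with over 40 N, if the wrist force passes 120 N, or if a joint passes its speed limit or range.

## Working session

There is one attempt and no reset: what is moved stays moved. The work goes in short steps, Python scripts to look and compute and a shell command to move; the robot and the scene stay as the last step left them, time stands still between calls to the robot, and variables do not carry over. Pictures are saved under pics/ and viewed, at most 10 in all, crops included, and the job is handed in when it is done.

```bash
mkdir -p pics; cat > h.py <<'E'
import numpy as np, cv2
from plant import get_obs, eyes, ctrl, spotter
def ray(cam,px):
    m=eyes.camera_model(cam);T=np.array(m["extrinsics"])
    d=T[:3,:3]@np.array([(px[0]-m["cx"])/m["fx"],(px[1]-m["cy"])/m["fy"],1]);return T[:3,3],d
def atz(cam,px,z):
    o,d=ray(cam,px);return o+d*(z-o[2])/d[2]
Z=dict(rig=0,pinch=.155,pivot=.09,mirror=0,knob=.088,pointer=0,marker_ball=.09,decoy_ball=.09,bracket=0,endcap=0,ballast=0,driver=0)
E
python3 - <<'E'
from h import *
for c in("scene","top"):
    cv2.imwrite(f"pics/{c}0.png",eyes.snapshot(c))
    for n in("rig","pinch","pivot","knob","pointer","marker_ball","decoy_ball"):
        for r in spotter.place_of(c,n)[:3]:
            print(c,n,round(r["p"],2),np.round(r["location"]),np.round(atz(c,r["location"],Z[n]),3))
o=get_obs();print(o["clock"],o["orientation"],o["tool_pos"],o["opening"])
E
```

```text
scene rig 0.73 [335. 245.] [0.532 0.049 0.   ]
scene pinch 0.61 [380. 194.] [0.526 0.163 0.155]
scene pivot 0.87 [296. 230.] [ 0.558 -0.056  0.09 ]
scene knob 0.55 [283. 211.] [ 0.475 -0.084  0.088]
scene pointer 0.66 [298. 249.] [ 0.535 -0.052  0.   ]
scene marker_ball 0.8 [279. 318.] [ 0.843 -0.126  0.09 ]
scene marker_ball 0.78 [279. 278.] [ 0.722 -0.116  0.09 ]
scene marker_ball 0.67 [236. 284.] [ 0.726 -0.216  0.09 ]
scene decoy_ball 0.57 [343. 264.] [0.697 0.04  0.09 ]
top rig 0.97 [288. 264.] [0.54  0.055 0.   ]
top pinch 0.81 [244. 259.] [0.532 0.168 0.155]
top pivot 0.9 [326. 251.] [ 0.559 -0.057  0.09 ]
top knob 0.58 [336. 282.] [ 0.471 -0.083  0.088]
top marker_ball 0.82 [380. 194.] [ 0.723 -0.219  0.09 ]
top marker_ball 0.73 [342. 199.] [ 0.712 -0.11   0.09 ]
top marker_ball 0.71 [349. 160.] [ 0.829 -0.134  0.09 ]
top decoy_ball 0.88 [293. 208.] [0.689 0.033 0.09 ]
0.8 [-1.79999661e+02  3.90185188e-04 -1.55603028e+02] [ 0.27876957 -0.61470837  0.19078071] 0.08769041772974605
```

View pics/top0.png

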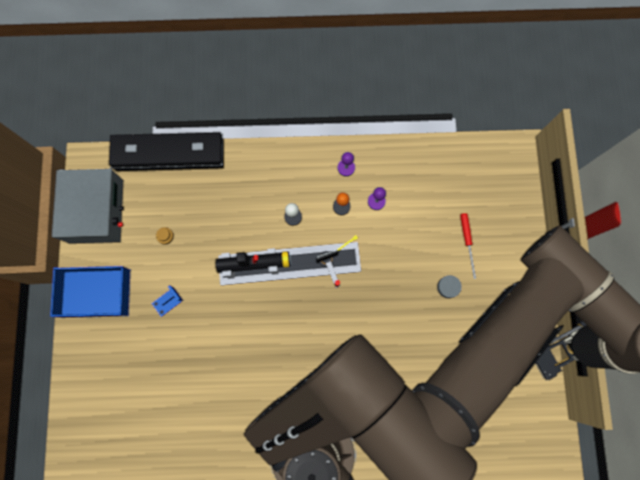

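View pics/scene0.png

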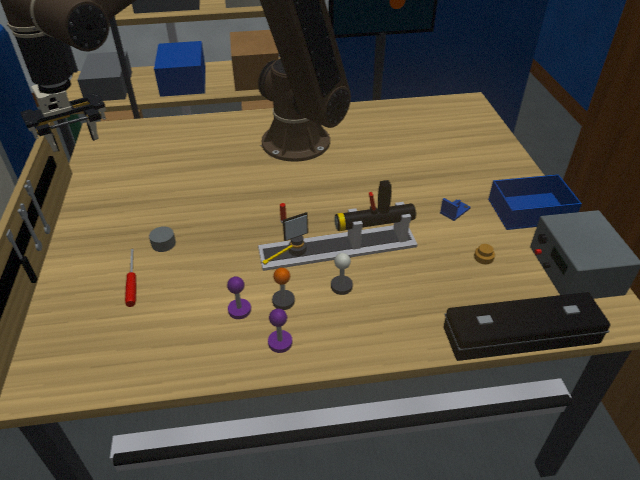

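The top view shows the rig at (290,262) with pointer tip (357,237) and knob (336,282). Ball candidates are orange (342,199), purple (380,194), purple (349,160) and white (293,208). I choose the orange one at (342,199), which is (279,278) in the scene view. Next I lift, turn the fingers along the rail and go above the rig for a closer look.

```bash
python3 -m crank '[0,0,0.146,0,0,-60,1, 0,0,0.146,0,0,-60,1, 0,0,0,-25,46,-10,1, 0,0,0,-25,46,-10,1, 0,0,0,-25,46,-10,1]'
python3 -m crank '[0,0,0,-25,46,-10,1, 0,0,0,-25,46,-10,1, 0,0,0,-25,46,-10,1, 0,0,0,-25,46,-10,1, 0,0,0,-25,46,-10,1]'
python3 -m crank '[0,0,0,-25,46,-10,1, 0,0,0,-25,46,-10,1, 0,0,0,-25,46,0,1, 0,0,0,-25,46,0,1, 0,0,0,0,0,0,1]'
python3 - <<'E'
from h import *
c="wrist"
o=get_obs();print(o["clock"],o["orientation"],o["tool_pos"],o["joint_pos"])
cv2.imwrite(f"pics/w1.png",eyes.snapshot(c));print(np.round(eyes.camera_model(c)["extrinsics"],3).tolist())
for n in("rig","pinch","pivot","knob","pointer","mirror","marker_ball","decoy_ball"):
        for r in spotter.place_of(c,n)[:3]:
            print(c,n,round(r["p"],2),np.round(r["location"]),np.round(atz(c,r["location"],Z[n]),4))
E
```

```text
clock: 1.42
tool_pos: [0.335, -0.4665, 0.3412]
orientation: [-180.0, 0.0, -172.4]
force: [2.2, 0.1, 0.7]
opening: 0.0878
gripper_force: 0.0
clock: 2.05
tool_pos: [0.4281, -0.2217, 0.3915]
orientation: [-180.0, 0.1, -172.3]
force: [1.1, -0.8, 0.6]
opening: 0.0877
gripper_force: 0.0
clock: 2.68
tool_pos: [0.5032, -0.0247, 0.41]
orientation: [180.0, -0.1, -172.1]
force: [-0.5, 0.1, 0.0]
opening: 0.0877
gripper_force: 0.0
2.675 [ 1.79980180e+02 -6.66223018e-02 -1.72119892e+02] [ 0.50317209 -0.02474912  0.41000083] [ 1.95332864e+01  3.21349549e-01  3.23448336e+00 -3.29130982e-02
 -9.29743789e+01 -1.01654880e+02]
[[-0.136, 0.959, 0.25, 0.436], [0.991, 0.131, 0.034, -0.036], [-0.001, 0.253, -0.968, 0.604], [0.0, 0.0, 0.0, 1.0]]
wrist rig 0.89 [356. 219.] [0.5434 0.0438 0.    ]
wrist rig 0.53 [453. 247.] [0.5703 0.2303 0.    ]
wrist pinch 0.65 [454. 246.] [0.5339 0.1621 0.155 ]
wrist pivot 0.78 [291. 227.] [ 0.5523 -0.0668  0.09  ]
wrist pivot 0.69 [456. 248.] [0.5519 0.1937 0.09  ]
wrist knob 0.88 [283. 172.] [ 0.4716 -0.0873  0.088 ]
wrist pointer 0.45 [300. 211.] [ 0.5419 -0.0588  0.    ]
wrist marker_ball 0.78 [235. 377.] [ 0.8311 -0.1333  0.09  ]
wrist decoy_ball 0.79 [343. 313.] [0.6854 0.0354 0.09  ]
wrist decoy_ball 0.74 [454. 247.] [0.5514 0.1913 0.09  ]
```

View pics/w1.png

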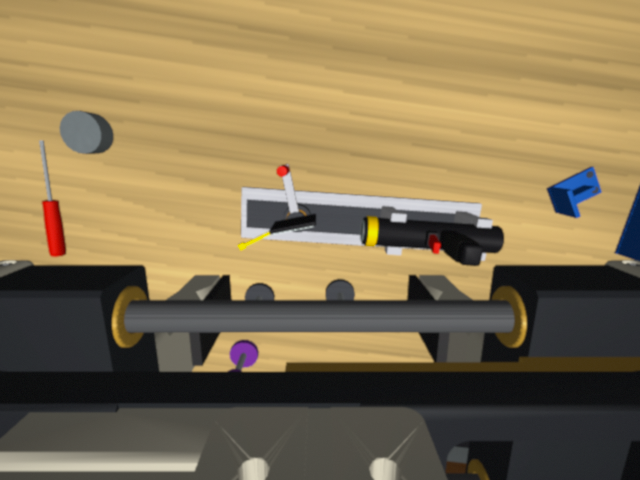

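The wrist view shows grip (462,250), red trigger (435,242), knob (283,171), pointer tip (242,246) and rail corners (243,187), (480,206). I'll compute the rail's yaw and the pinch point from these.

```bash
python3 - <<'E'
from h import *
c="wrist"
a,b=atz(c,(243,187),.012),atz(c,(480,206),.012);d=b-a
print("yaw",np.degrees(np.arctan2(-d[0],d[1])),np.linalg.norm(d))
for n,p,z in(("trigtop",(435,239),.171),("griptop",(464,252),.197),("pointer tip",(242,246),.039),("knob",(283,171),.108),("tcp?",(435,242),.165)):print(n,np.round(atz(c,p,z),4))
# ball from scene+top by colour
for c,p0 in(("scene",(279,278)),("top",(342,199))):
    im=eyes.snapshot(c);h=cv2.cvtColor(im,cv2.COLOR_BGR2HSV);m=cv2.inRange(h,(5,150,80),(18,255,255))
    k=np.zeros_like(m);cv2.circle(k,p0,14,255,-1);m&=k
    M=cv2.moments(m,True);q=(M["m10"]/M["m00"],M["m01"]/M["m00"]);print(c,q,M["m00"],np.round(atz(c,q,.09),4))
    x,y=p0;cv2.imwrite(f"pics/crop_{c}.png",cv2.resize(im[y-60:y+60,x-80:x+80],(640,480)))
E
cd pics; python3 -c "
import cv2,numpy as np
cv2.imwrite('crop.png',np.hstack([cv2.resize(cv2.imread(f'crop_{c}.png'),(400,300)) for c in('scene','top')]))"
```

```text
yaw 2.9924064127762064 0.4138927748687879
trigtop [0.5255 0.1272 0.171 ]
griptop [0.5317 0.1567 0.197 ]
pointer tip [ 0.6088 -0.1489  0.039 ]
knob [ 0.4689 -0.0857  0.108 ]
tcp? [0.5307 0.1304 0.165 ]
scene (281.3529411764706, 274.8186274509804) 204.0 [ 0.7124 -0.1093  0.09  ]Traceback (most recent call last):
  File "<stdin>", line 10, in <module>
ZeroDivisionError: float division by zero
[ WARN:0@0.010] global loadsave.cpp:275 findDecoder imread_('crop_top.png'): can't open/read file: check file path/integrity
Traceback (most recent call last):
cv2.error: OpenCV(4.12.0) /io/opencv/modules/imgproc/src/resize.cpp:4208: error: (-215:Assertion failed) !ssize.empty() in function 'resize'
```

```bash
python3 - <<'E'
from h import *
im=cv2.imread("pics/top0.png");h=cv2.cvtColor(im,cv2.COLOR_BGR2HSV);m=cv2.inRange(h,(5,150,80),(18,255,255))
k=np.zeros_like(m);cv2.circle(k,(342,199),14,255,-1);m&=k
M=cv2.moments(m,True);q=(M["m10"]/M["m00"],M["m01"]/M["m00"]);print(q,M["m00"],np.round(atz("top",q,.09),4))
for p in((222,284),(360,269),(357,244)):print(atz("top",p,.012))
cs=cv2.imread("pics/crop_scene.png");ct=im[139:259,262:422]
rt=im[220:300,200:370]; w=cv2.imread("pics/w1.png")[150:290,220:520]
A=np.hstack([cv2.resize(cs,(400,300)),cv2.resize(ct,(400,300))]);B=np.hstack([cv2.resize(rt,(400,280)),cv2.resize(w,(400,280))])
cv2.imwrite("pics/crop.png",np.vstack([A,B]))
E
```

```text
(342.381679389313, 198.67175572519085) 131.0 [ 0.7128 -0.1102  0.09  ]
[0.48351252 0.25162269 0.012     ]
[ 0.51644039 -0.15861945  0.012     ]
[ 0.59231657 -0.15311584  0.012     ]
```

View pics/crop.png

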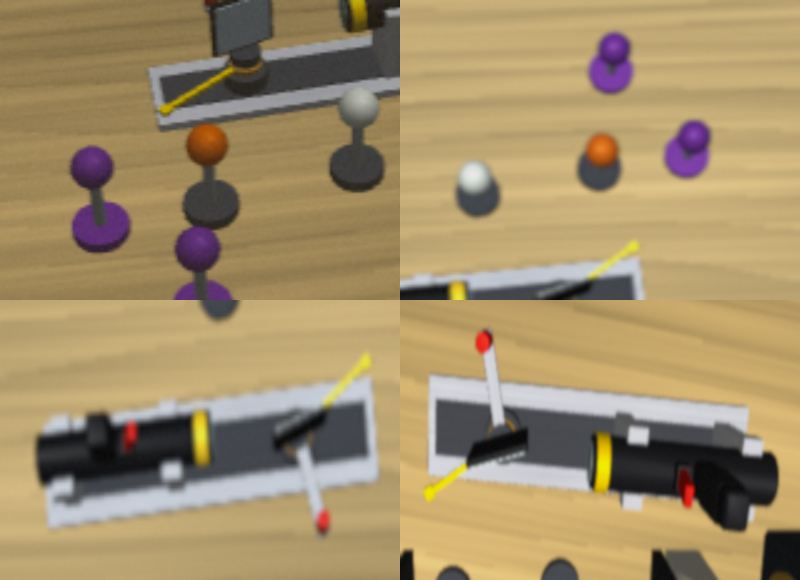

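The crop confirms it: the orange ball on the dark foot is the marker at about (0.713,-0.110), with two purple look-alikes and the white decoy beside it. I go above the grip for a closer look.

```bash
python3 -m crank '[0,0,0,-13,44,30,1, 0,0,0,-13,44,30,1, 0,0,0,-13,44,30,1, 0,0,0.065,-13,44,30,1, 0,0,0,0,0,0,1]'
python3 - <<'E'
from h import *
c="wrist"
o=get_obs();print(o["clock"],o["orientation"],o["tool_pos"])
im=eyes.snapshot(c);cv2.imwrite(f"pics/w2.png",im)
for n in("pinch","pivot","knob","rig"):
        for r in spotter.place_of(c,n)[:2]:
            print(c,n,round(r["p"],2),np.round(r["location"]),np.round(atz(c,r["location"],Z[n]),4))
m=eyes.camera_model(c);T=np.linalg.inv(m["extrinsics"]);p=T[:3,:3]@o["tool_pos"]+T[:3,3];print("tcp px",m["fx"]*p[0]/p[2]+m["cx"],m["fy"]*p[1]/p[2]+m["cy"])
h=cv2.cvtColor(im,cv2.COLOR_BGR2HSV);r=cv2.inRange(h,(0,150,60),(6,255,255))|cv2.inRange(h,(174,150,60),(180,255,255))
n,l,s,cc=cv2.connectedComponentsWithStats(r);print([(s[i].tolist(),cc[i].round(1)) for i in range(1,n) if s[i][4]>30])
E
```

```text
clock: 3.85
tool_pos: [0.5295, 0.1555, 0.2874]
orientation: [-179.9, -0.3, -176.0]
force: [0.1, 0.3, -0.2]
opening: 0.0876
gripper_force: 0.0
3.85 [-179.88133951   -0.28767632 -175.96672832] [0.52946693 0.15551417 0.28742238]
wrist pinch 0.64 [330. 231.] [0.5385 0.1647 0.155 ]
wrist knob 0.61 [108. 147.] [ 0.4752 -0.0896  0.088 ]
wrist rig 0.7 [244. 208.] [0.5493 0.0452 0.    ]
tcp px 324.7619458787635 263.58480766297856
[([91, 137, 38, 15, 426], array([108.9, 144.4])), ([294, 216, 22, 25, 380], array([304.5, 228. ]))]
```

View pics/w2.png

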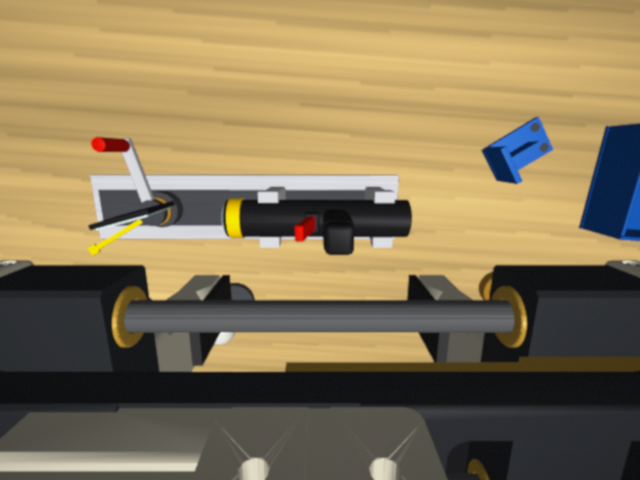

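The rail is level in the image, so the tool is aligned with it (rail yaw about 4°). The grip top is at about (340,238) and the trigger top at (299,235).

```bash
python3 - <<'E'
from h import *
c="wrist"
im=cv2.imread("pics/w2.png");cv2.imwrite("pics/w2c.png",cv2.resize(im[165:270,60:430],None,fx=2.16,fy=2.16*1.3,interpolation=cv2.INTER_CUBIC))
for n,p,z in(("griptopL",(326,238),.197),("griptopR",(354,238),.197),("trigtop",(299,235),.171),("edge",(93,177),.012),("edgeR",(398,176),.012),("edge far",(215,238),.012),("knobtop",(98,144),.108),("ptr",(94,249),.039)):print(n,np.round(atz(c,p,z),4))
E
```

```text
griptopL [0.5361 0.1586 0.197 ]
griptopR [0.5345 0.183  0.197 ]
trigtop [0.5415 0.1338 0.171 ]
edge [ 0.5185 -0.1584  0.012 ]
edgeR [0.489  0.2576 0.012 ]
edge far [0.5936 0.0072 0.012 ]
knobtop [ 0.472  -0.0876  0.108 ]
ptr [ 0.6128 -0.1493  0.039 ]
```

View pics/w2c.png

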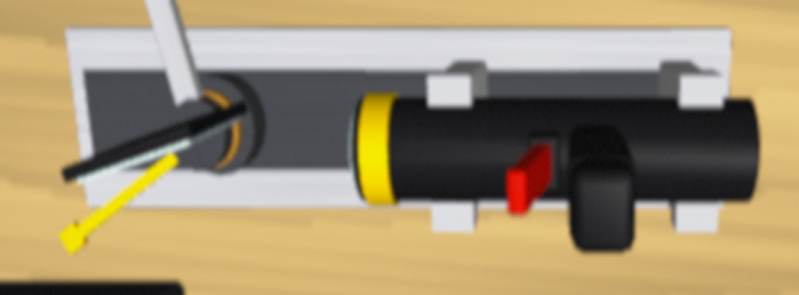

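```bash
python3 -m crank '[0,0,0,-5,3.5,40,1, 0,0,0,-5,3.5,40,1, 0,0,0,0,0,35,1, 0,0,0,0,0,32,1, 0,0,0,0,0,0,1]'
python3 -m crank '[0,0,0,0,0,0,0.7, 0,0,0,0,0,0,0.6, 0,0,0,0,0,0,0.5, 0,0,0,0,0,0,0.4, 0,0,0,0,0,0,0.4]'
```

```text
clock: 4.72
tool_pos: [0.539, 0.1599, 0.1426]
orientation: [-179.9, -0.2, -176.1]
force: [0.4, -0.3, 1.6]
opening: 0.0879
gripper_force: 0.0
clock: 5.35
tool_pos: [0.5401, 0.165, 0.1441]
orientation: [179.7, 0.1, -176.1]
force: [-10.3, 27.4, 2.4]
opening: 0.0432
gripper_force: 13.5
```

The tool is being pushed towards +y, so I follow that by a few mm and squeeze further.

```bash
python3 -m crank '[0,0,0,0,3,0,0.4, 0,0,0,0,0,0,0.3, 0,0,0,0,0,0,0.3, 0,0,0,0,0,0,0.3, 0,0,0,0,0,0,0.3]'
```

```text
clock: 5.98
tool_pos: [0.5396, 0.1736, 0.144]
orientation: [179.3, 0.2, -175.9]
force: [-12.0, 34.5, 1.2]
opening: 0.0265
gripper_force: 17.8
```

Opening 26 mm is narrower than the 40 expected, so I look.

```bash
python3 - <<'E'
from h import *
o=get_obs();print(o["clock"],o["opening"],o["force"],o["gripper_force"],o["moment"])
a=eyes.snapshot("wrist")[180:300,240:400];b=eyes.snapshot("scene")[150:240,320:440]
cv2.imwrite("pics/sq.png",np.hstack([cv2.resize(a,(400,300)),cv2.resize(b,(400,300))]))
E
```

```text
5.975 0.02650045566993459 [-11.96185774  34.50887032   1.15677052] 17.837103009223938 [12.69583463  4.77004319  0.20478075]
```

View pics/sq.png

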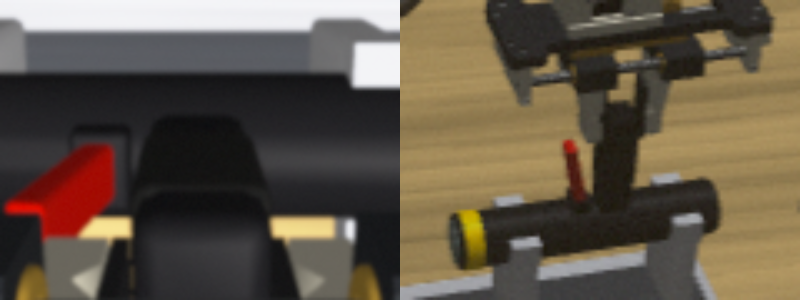

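The trigger stands free and the fingers hold only the upper grip. I'll check the geometry by projection before reopening.

```bash
python3 - <<'E'
from h import *
def proj(c,p):
    m=eyes.camera_model(c);T=np.linalg.inv(m["extrinsics"]);q=T[:3,:3]@np.array(p)+T[:3,3];return np.round([m["fx"]*q[0]/q[2]+m["cx"],m["fy"]*q[1]/q[2]+m["cy"]],1)
o=get_obs();t=o["tool_pos"]
def tri(pw,ps):
    o1,d1=ray("wrist",pw);o2,d2=ray("scene",ps);A=np.c_[d1,-d2];s=np.linalg.lstsq(A,o2-o1,rcond=None)[0];a=o1+s[0]*d1;b=o2+s[1]*d2;return np.round((a+b)/2,4),np.linalg.norm(a-b)
print("tcp",t)
for c,ox,oy,sx,sy in(("wrist",240,180,2.5,2.5),("scene",320,150,400/120,300/90)):
    for n,p in(("tcp",t),("griptop",(.539,.171,.197)),("trigtop",(.541,.134,.171)),("tubetop@grip",(.539,.171,.112))):
        q=proj(c,p);print(c,n,q,np.round((q-[ox,oy])*[sx,sy]))
print("trig tri",tri((240+25/2.5,180+207/2.5),(320+568*0+ (568-400)/3.333,150+143/3.333)))
print("grip front top",tri((240+200/2.5,180+185/2.5),(320+(622-400)/3.333,150+103/3.333)))
print("finger r tip", np.round(proj("scene",t+np.array([0,.013,0])),1))
E
```

```text
tcp [0.53965081 0.17360913 0.14405963]
wrist tcp [320.6 268.1] [202. 220.]
wrist griptop [316.9 305.7] [192. 314.]
wrist trigtop [245.4 283. ] [ 14. 258.]
wrist tubetop@grip [316.1 251.4] [190. 178.]
scene tcp [384.5 200.2] [215. 167.]
scene griptop [384.9 183.4] [216. 111.]
scene trigtop [369.9 193.6] [166. 145.]
scene tubetop@grip [382.5 209.9] [208. 200.]
trig tri (array([0.5318, 0.1363, 0.166 ]), np.float64(0.0021678812524693024))
grip front top (array([0.5184, 0.1757, 0.1889]), np.float64(0.009733086611379949))
finger r tip [389.5 199.7]
```

```bash
python3 -m crank '[0,0,0,0,0,0,1, 0,0,0,0,0,0,1, 0,0,0,0,0,0,1, 0,0,0,0,-3,-40,1, 0,0,0,0,0,-40,1]'
cat > tri.py <<'E'
from h import *
o=get_obs();print(o["clock"],o["tool_pos"],o["orientation"],o["force"])
out=[]
for c in("wrist","scene"):
    im=eyes.snapshot(c);cv2.imwrite(f"pics/t_{c}.png",im)
    for r in spotter.place_of(c,"pinch")[:2]:print(c,r["p"],r["location"])
    for r in spotter.outline_of(c,"trigger")[:1]:
        ys,xs=np.where(r["region"]);print(c,"trigger",r["p"],r["rect"],(xs.mean(),ys.mean()))
def tri(pw,ps):
    o1,d1=ray("wrist",pw);o2,d2=ray("scene",ps);s=np.linalg.lstsq(np.c_[d1,-d2],o2-o1,rcond=None)[0];a=o1+s[0]*d1;b=o2+s[1]*d2;return np.round((a+b)/2,4),np.linalg.norm(a-b)
P=[spotter.place_of(c,"pinch")[0]["location"] for c in("wrist","scene")];print(tri(*P),atz("wrist",P[0],.155),atz("scene",P[1],.155))
a=cv2.imread("pics/t_wrist.png")[180:300,240:400];b=cv2.imread("pics/t_scene.png")[150:240,320:440]
cv2.imwrite("pics/t2.png",np.hstack([cv2.resize(a,(400,300)),cv2.resize(b,(400,300))]))
np.save("Tw",eyes.camera_model("wrist")["extrinsics"])
E
python3 tri.py
```

```text
clock: 6.7
tool_pos: [0.5398, 0.1604, 0.2243]
orientation: [-179.9, -0.1, -176.1]
force: [-0.6, 0.4, -0.2]
opening: 0.0705
gripper_force: 0.0
6.7 [0.53975138 0.16036234 0.22432473] [-1.79919671e+02 -7.80522024e-02 -1.76099940e+02] [-0.56439582  0.4384609  -0.20601355]
wrist 0.79 [326.1, 232.9]
wrist trigger 0.71 [283.9, 216.5, 21.7, 33.7] (np.float64(295.3058823529412), np.float64(231.49411764705883))
scene 0.95 [380.2, 195.0]
(array([0.5329, 0.1641, 0.1568]), np.float64(0.0018405121299203252)) [0.53347339 0.16503615 0.155     ] [0.53052589 0.1637776  0.155     ]
```

View pics/t2.png

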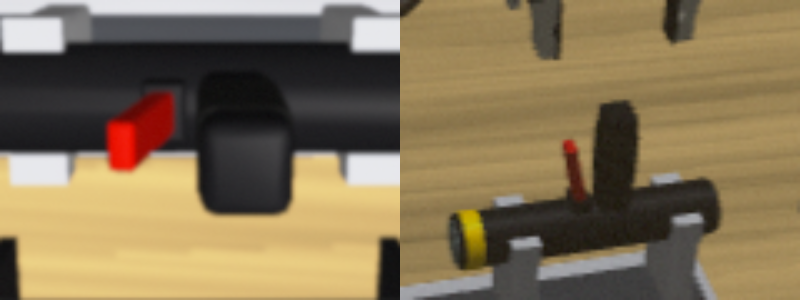

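```bash
python3 - <<'E'
from h import *
def proj(c,p):
    m=eyes.camera_model(c);T=np.linalg.inv(m["extrinsics"]);q=T[:3,:3]@np.array(p)+T[:3,3];return np.round([m["fx"]*q[0]/q[2]+m["cx"],m["fy"]*q[1]/q[2]+m["cy"]],1)
o=get_obs();t=o["tool_pos"];print(o["clock"],t,o["opening"],eyes.camera_model("scene")["fx"],eyes.camera_model("wrist")["fx"])
y=np.array([-.07,.9976,0]);x=np.array([.9976,.07,0])
for s in(-.045,.045):
  for w in(-.0095,.0095):print(s,w,proj("scene",t+s*y+w*x),proj("wrist",t+s*y+w*x))
im=cv2.imread("pics/t_scene.png");print([cv2.imwrite("pics/f.png",np.hstack([cv2.resize(im[130:230,340:440],(400,400),interpolation=cv2.INTER_NEAREST),cv2.resize(cv2.imread("pics/t_wrist.png")[220:370,150:300],(400,400))]))])
E
```

```text
7.1 [0.53949863 0.16089463 0.2226353 ] 0.08751467934533214 554.3338169531401 341.21398200338047
-0.045 -0.0095 [363.  175.6] [244.7 253. ]
-0.045 0.0095 [365.1 180.1] [246.5 283. ]
0.045 -0.0095 [398.1 170.9] [396.6 252.7]
0.045 0.0095 [400.5 175.3] [394.9 282.8]
[True]
```

View pics/f.png

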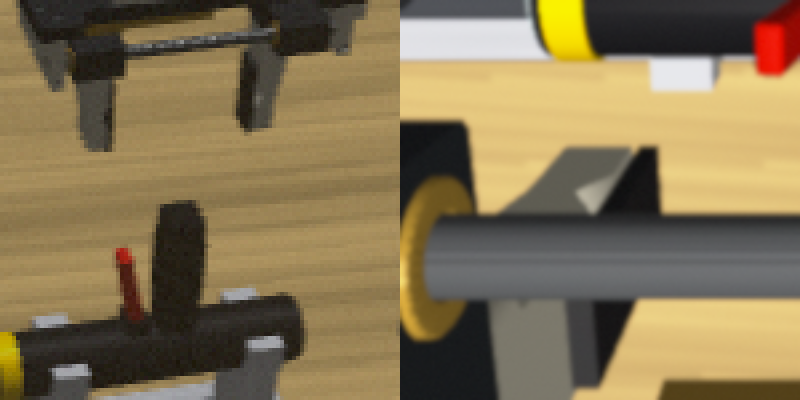

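```bash
python3 - <<'E'
from h import *
def proj(c,p):
    m=eyes.camera_model(c);T=np.linalg.inv(m["extrinsics"]);q=T[:3,:3]@np.array(p)+T[:3,3];return np.round([m["fx"]*q[0]/q[2]+m["cx"],m["fy"]*q[1]/q[2]+m["cy"]],1)
t=get_obs()["tool_pos"];y=np.array([-.07,.9976,0]);x=np.array([.9976,.07,0])
for dz in(0,.01,.02,.03,.04):
  print(dz,[proj("scene",t+s*y+.0095*x+[0,0,dz]).tolist() for s in(-.05,.05)],[proj("wrist",t+s*y-.0095*x+[0,0,dz]).tolist() for s in(-.044,.044)])
E
```

```text
0 [[363.1, 180.4], [402.4, 175.0]] [[246.4, 252.9], [394.9, 252.7]]
0.01 [[363.3, 177.0], [402.8, 171.7]] [[242.7, 258.0], [398.7, 257.8]]
0.02 [[363.5, 173.6], [403.2, 168.3]] [[238.6, 263.6], [402.9, 263.3]]
0.03 [[363.7, 170.2], [403.6, 164.9]] [[234.1, 269.8], [407.6, 269.6]]
0.04 [[363.9, 166.7], [404.0, 161.5]] [[229.1, 276.8], [412.8, 276.5]]
```

Both views agree that the fingertips sit about 35 mm higher than the reported TCP, so the fingers passed over the trigger. I'll go lower, carefully, at x≈0.532, and check by force and picture.

```bash
python3 -m crank '[0,0,0,8,2,40,1, 0,0,0,0,0,38,1, 0,0,0,0,0,5,1, 0,0,0,0,0,0,1, 0,0,0,0,0,0,1]'
python3 -m crank '[0,0,0,0,0,4,1, 0,0,0,0,0,4,1, 0,0,0,0,0,0,1]'
python3 - <<'E'
from h import *
def proj(c,p):
    m=eyes.camera_model(c);T=np.linalg.inv(m["extrinsics"]);q=T[:3,:3]@np.array(p)+T[:3,3];return np.round([m["fx"]*q[0]/q[2]+m["cx"],m["fy"]*q[1]/q[2]+m["cy"]],1)
o=get_obs();t=o["tool_pos"];print(t,o["opening"])
y=np.array([-.07,.9976,0]);x=np.array([.9976,.07,0])
a=eyes.snapshot("wrist");b=eyes.snapshot("scene")
for dz in(0,.02,.04):print(dz,[((proj("scene",t+s*y+.0095*x+[0,0,dz])-[320,130])*4).tolist() for s in(-.05,.05)],[((proj("wrist",t+s*y-.0095*x+[0,0,dz])-[220,200])*2+[400,0]).tolist() for s in(-.044,.044)])
cv2.imwrite("pics/g.png",np.hstack([cv2.resize(b[130:230,320:420],(400,400),interpolation=cv2.INTER_NEAREST),cv2.resize(a[200:400,220:420],(400,400))]))
E
```

```text
clock: 7.72
tool_pos: [0.5329, 0.1633, 0.1423]
orientation: [180.0, 0.1, -176.0]
force: [-0.2, 0.8, 0.1]
opening: 0.0875
gripper_force: 0.0
clock: 8.1
tool_pos: [0.5317, 0.1627, 0.1325]
orientation: [-180.0, -0.0, -176.1]
force: [0.3, -0.4, -0.7]
opening: 0.0877
gripper_force: 0.0
[0.5316565  0.16269542 0.13251369] 0.08767696153619149
0 [[166.0, 308.79999999999995], [316.0, 287.20000000000005]] [[452.4, 104.80000000000001], [749.2, 104.39999999999998]]
0.02 [[167.5999999999999, 284.0], [318.79999999999995, 262.79999999999995]] [[437.0, 126.20000000000005], [765.2, 125.60000000000002]]
0.04 [[168.79999999999995, 258.79999999999995], [322.0, 237.60000000000002]] [[418.0, 152.39999999999998], [785.0, 152.0]]
```

View pics/g.png

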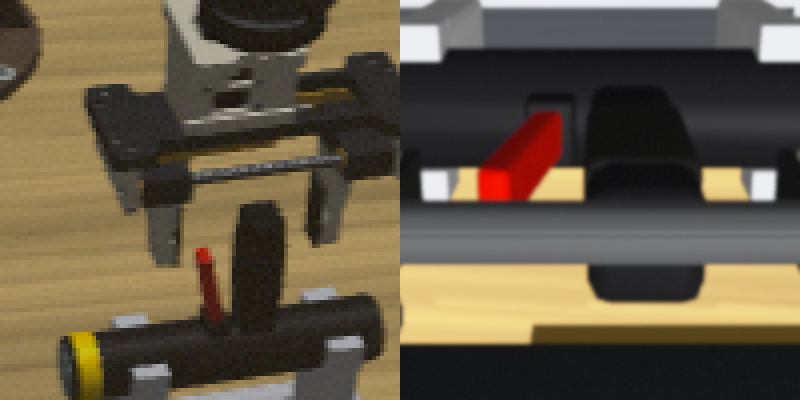

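The left view shows the tips at about (165,263), 36 mm above the reported TCP and clear of trigger and grip. Ten pictures are used, so from here I work by numbers. I go down to tip height 143 mm.

```bash
python3 -m crank '[0,0,0,0,0,6,1, 0,0,0,0,0,6,1, 0,0,0,0,0,0,1]'
python3 -m crank '[0,0,0,0,0,6,1, 0,0,0,0,0,6,1, 0,0,0,0,0,0,1]'
```

```text
clock: 8.57
tool_pos: [0.5314, 0.1626, 0.1199]
orientation: [-180.0, -0.1, -176.1]
force: [0.3, 0.1, 0.3]
opening: 0.0878
gripper_force: 0.0
clock: 8.95
tool_pos: [0.5315, 0.1626, 0.1081]
orientation: [-180.0, -0.1, -176.1]
force: [0.2, -0.5, -0.1]
opening: 0.0878
gripper_force: 0.0
```

```bash
python3 -m crank '[0,0,0,0,2,0,0.6, 0,0,0,0,0,0,0.5, 0,0,0,0,0,0,0.5, 0,0,0,0,0,0,0.5]'
python3 -m crank '[0,0,0,0,0,0,0.4, 0,0,0,0,0,0,0.4, 0,0,0,0,0,0,0.4]'
```

```text
clock: 9.45
tool_pos: [0.5318, 0.1644, 0.109]
orientation: [-180.0, 0.0, -176.1]
force: [-0.3, -2.5, 2.2]
opening: 0.0532
gripper_force: 1.3
clock: 9.82
tool_pos: [0.5318, 0.1668, 0.109]
orientation: [179.9, 0.0, -176.0]
force: [-4.7, 8.6, 2.3]
opening: 0.0385
gripper_force: 30.7
```

Firm stop at 38.5 mm with 31 N: the trigger is fully in. I hold briefly, then release.

```bash
python3 -m crank '[0,0,0,0,1,0,0.2, 0,0,0,0,0,0,0.2, 0,0,0,0,0,0,0.2]'
python3 -m crank '[0,0,0,0,-1,0,1, 0,0,0,0,0,0,1, 0,0,0,0,0,0,1, 0,0,0,0,0,0,1, 0,0,0,0,0,0,1]'
python3 - <<'E'
from h import *
im=eyes.snapshot("scene");h=cv2.cvtColor(im,cv2.COLOR_BGR2HSV)
for n,i in(("now",im),("before",cv2.imread("pics/t_scene.png"))):
    h=cv2.cvtColor(i,cv2.COLOR_BGR2HSV)[180:216,355:395];r=cv2.inRange(h,(0,140,50),(8,255,255))|cv2.inRange(h,(172,140,50),(180,255,255));ys,xs=np.where(r);print(n,len(xs),[(y+180,round(xs[ys==y].mean()+355,1)) for y in np.unique(ys)])
E
```

```text
clock: 10.2
tool_pos: [0.5317, 0.1668, 0.109]
orientation: [179.9, 0.0, -176.0]
force: [-3.3, 5.8, 3.9]
opening: 0.0388
gripper_force: 30.6
clock: 10.82
tool_pos: [0.5319, 0.1651, 0.1088]
orientation: [180.0, 0.0, -176.1]
force: [0.5, -0.1, 0.2]
opening: 0.0825
gripper_force: 0.0
now 62 [(np.int64(192), np.float64(370.0)), (np.int64(193), np.float64(370.0)), (np.int64(194), np.float64(370.5)), (np.int64(195), np.float64(370.5)), (np.int64(196), np.float64(371.0)), (np.int64(197), np.float64(371.0)), (np.int64(198), np.float64(371.0)), (np.int64(199), np.float64(371.0)), (np.int64(200), np.float64(371.0)), (np.int64(201), np.float64(372.0)), (np.int64(202), np.float64(372.0)), (np.int64(203), np.float64(372.0)), (np.int64(204), np.float64(372.5)), (np.int64(205), np.float64(372.5)), (np.int64(206), np.float64(372.5)), (np.int64(207), np.float64(372.5)), (np.int64(208), np.float64(373.5)), (np.int64(209), np.float64(373.5))]
before 56 [(np.int64(192), np.float64(370.0)), (np.int64(193), np.float64(370.0)), (np.int64(194), np.float64(370.5)), (np.int64(195), np.float64(371.0)), (np.int64(196), np.float64(371.0)), (np.int64(197), np.float64(371.5)), (np.int64(198), np.float64(371.0)), (np.int64(199), np.float64(371.5)), (np.int64(200), np.float64(371.0)), (np.int64(201), np.float64(372.0)), (np.int64(202), np.float64(372.0)), (np.int64(203), np.float64(372.0)), (np.int64(204), np.float64(372.0)), (np.int64(205), np.float64(372.5)), (np.int64(206), np.float64(372.5)), (np.int64(207), np.float64(372.7)), (np.int64(208), np.float64(373.5)), (np.int64(209), np.float64(374.0))]
```

The trigger is fully back out (same pixels as before). Next I rise and go over the knob.

```bash
python3 -m crank '[0,0,0,0,0,-50,1, 0,0,0,0,0,-50,1, 0,0,0,15.5,-49,-10,1, 0,0,0,15.5,-49,-10,1, 0,0,0,15.5,-49,0,1]'
python3 -m crank '[0,0,0,15.5,-49,0,1, 0,0,0,15.5,-49,0,1, 0,0,0,0,0,0,1, 0,0,0,0,0,0,1]'
cat > look.py <<'E'
from h import *
c="wrist";o=get_obs();print(o["clock"],o["tool_pos"],o["orientation"],o["opening"])
im=eyes.snapshot(c);h=cv2.cvtColor(im,cv2.COLOR_BGR2HSV)
for n,lo,hi,z in(("red",(0,150,60),(6,255,255),.108),("yel",(22,140,80),(35,255,255),.039)):
    m=cv2.inRange(h,lo,hi)
    N,l,s,cc=cv2.connectedComponentsWithStats(m)
    for i in range(1,N):
        if s[i][4]>40:
            ys,xs=np.where(l==i);k=(xs.argmin(),xs.argmax(),ys.argmin(),ys.argmax())
            print(n,s[i].tolist(),cc[i].round(1),[(int(xs[j]),int(ys[j]),atz(c,(xs[j],ys[j]),z)[:2].round(4).tolist()) for j in k])
for n in("knob","pivot"):
    for r in spotter.place_of(c,n)[:2]:print(n,round(r["p"],2),r["location"],atz(c,r["location"],Z[n]).round(4))
E
python3 look.py
```

```text
clock: 11.5
tool_pos: [0.4955, 0.014, 0.2299]
orientation: [180.0, 0.1, -176.0]
force: [1.1, -0.6, -0.1]
opening: 0.0879
gripper_force: 0.0
clock: 12.0
tool_pos: [0.4714, -0.0849, 0.2289]
orientation: [180.0, 0.0, -176.1]
force: [-0.0, -0.2, 0.2]
opening: 0.0878
gripper_force: 0.0
12.0 [ 0.47144221 -0.08488406  0.22893307] [ 1.79986648e+02  3.33031681e-02 -1.76110452e+02] 0.0877530436064794
red [313, 210, 16, 22, 264] [320.2 220.6] [(313, 221, [0.4676, -0.0913]), (328, 222, [0.4676, -0.0772]), (317, 210, [0.4569, -0.0882]), (318, 231, [0.4769, -0.0859])]
yel [446, 275, 24, 21, 253] [458.9 283.4] [(446, 275, [0.5361, 0.071]), (469, 293, [0.5572, 0.1025]), (446, 275, [0.5361, 0.071]), (466, 295, [0.56, 0.0993])]
yel [298, 294, 12, 7, 55] [304.7 297.7] [(298, 300, [0.5805, -0.1035]), (309, 294, [0.5717, -0.0906]), (307, 294, [0.5719, -0.0931]), (298, 300, [0.5805, -0.1035])]
knob 0.92 [319.9, 220.5] [ 0.4707 -0.0843  0.088 ]
pivot 0.71 [339.1, 295.1] [ 0.5484 -0.0584  0.09  ]
pivot 0.26 [51.2, 176.9] [ 0.4456 -0.3446  0.09  ]
```

```bash
python3 -m crank '[0,0,-0.15,0,0,30,0.6, 0,0,-0.15,0,0,30,0.6, 0,0,-0.15,0,0,30,0.6, 0,0,0,0,0,30,0.6, 0,0,0,0,0,0,0.6]'
python3 -m crank '[0,0,0,0,0,15,0.6, 0,0,0,0,0,15,0.6, 0,0,0,0,0,0,0.6]'
python3 - <<'E'
exec(open("look.py").read())
E
```

```text
clock: 12.78
tool_pos: [0.4699, -0.0843, 0.107]
orientation: [179.9, -0.2, -150.2]
force: [0.3, -0.7, 1.1]
opening: 0.0533
gripper_force: 0.0
clock: 13.15
tool_pos: [0.471, -0.0848, 0.0784]
orientation: [180.0, -0.0, -150.3]
force: [-0.0, 0.3, -0.3]
opening: 0.0528
gripper_force: 0.0
13.15 [ 0.47103211 -0.08475662  0.07838079] [ 1.79979873e+02 -4.93532704e-02 -1.50269728e+02] 0.05282536263298744
red [308, 248, 29, 52, 1150] [321.8 274.3] [(308, 281, [0.4719, -0.0924]), (336, 282, [0.4652, -0.0796]), (320, 248, [0.4534, -0.0958]), (320, 299, [0.4775, -0.082])]
yel [260, 350, 18, 7, 64] [271.3 352.7] [(260, 352, [0.5661, -0.0847]), (277, 353, [0.5603, -0.0728]), (273, 350, [0.5595, -0.0767]), (275, 356, [0.5634, -0.0729])]
knob 0.66 [321.9, 277.7] [ 0.4737 -0.083   0.088 ]
```

```bash
python3 -m crank '[0,0,0,0,0,10,0.6, 0,0,0,0,0,10,0.6, 0,0,0,0,0,0,0.6]'
python3 -m crank '[0,0,0,0,0,10,0.6, 0,0,0,0,0,8,0.6, 0,0,0,0,0,0,0.6]'
python3 -m crank '[0,0,0,0,0,0,0.3, 0,0,0,0,0,0,0.1, 0,0,0,0,0,0,0.1, 0,0,0,0,0,0,0.1]'
```

```text
clock: 13.68
tool_pos: [0.4704, -0.0851, 0.0577]
orientation: [180.0, -0.1, -150.3]
force: [-0.2, 0.5, 0.4]
opening: 0.0529
gripper_force: 0.0
clock: 14.05
tool_pos: [0.4706, -0.085, 0.0399]
orientation: [180.0, -0.1, -150.3]
force: [0.8, 0.7, 0.5]
opening: 0.0528
gripper_force: 0.0
clock: 14.55
tool_pos: [0.4713, -0.0849, 0.0409]
orientation: [-180.0, 0.0, -150.3]
force: [-2.0, 1.1, 0.4]
opening: 0.018
gripper_force: 0.8
```

```bash
python3 -m crank '[0,0,0,0,0,0,0.05, 0,0,0,0,0,0,0.05, 0,0,0,1,-6,0,0.05, 0,0,0,0.5,-6,0,0.05, 0,0,0,0,0,0,0.05]'
python3 -m crank '[0,0,0,0,-6,0,0.05, 0,0,0,-0.3,-6,0,0.05, 0,0,0,-0.5,-5,0,0.05, 0,0,0,0,0,0,0.05]'
cat > aim.py <<'E'
from h import *
o=get_obs();print(o["clock"],o["tool_pos"].round(4) if hasattr(o["tool_pos"],"round") else o["tool_pos"],o["force"],o["gripper_force"])
P=np.array([.553,-.058])
for c in("scene","top"):
    im=eyes.snapshot(c);cv2.imwrite(f"pics/aim_{c}_{o['clock']:.2f}.png",im);h=cv2.cvtColor(im,cv2.COLOR_BGR2HSV)
    q=(.7126,-.110);b=None
    mo=cv2.inRange(h,(5,150,80),(17,255,255));N,l,s,cc=cv2.connectedComponentsWithStats(mo)
    for i in range(1,N):
        w=atz(c,cc[i],.09)[:2]
        if s[i][4]>30 and np.hypot(*(w-q))<.03:b=w;print(c,"ball",s[i][4],w.round(4))
    my=cv2.inRange(h,(22,120,70),(36,255,255));ys,xs=np.where(my)
    W=np.array([atz(c,p,.039)[:2] for p in zip(xs,ys)]) if len(xs) else np.zeros((0,2))
    k=(np.hypot(*(W-P).T)<.125)&(W[:,0]>P[0]-.01) & ((W[:,1]<0));W=W[k];print(c,len(W))
    if len(W)<8: continue
    vx,vy,x0,y0=cv2.fitLine(W.astype(np.float32),cv2.DIST_HUBER,0,.001,.001).ravel()
    if vx<0:vx,vy=-vx,-vy
    r=W@[vx,vy];tip=W[r>r.max()-.008].mean(0)
    print(c,"line ang",np.degrees(np.arctan2(vy,vx)).round(2),"tip",tip.round(4),"len",np.ptp(r).round(3),"ang P-tip",np.degrees(np.arctan2(*(tip-P)[::-1])).round(2))
    if b is not None:
        d=b-[x0,y0];print(c,"miss of line at ball mm",1000*(vx*d[1]-vy*d[0]),"ang tip->ball",np.degrees(np.arctan2(*(b-tip)[::-1])).round(2),"P->ball",np.degrees(np.arctan2(*(b-P)[::-1])).round(2))
E
python3 aim.py
```

```text
clock: 15.18
tool_pos: [0.4752, -0.0964, 0.0408]
orientation: [180.0, -0.1, -150.3]
force: [-5.3, 3.3, 6.5]
opening: 0.0152
gripper_force: 30.0
clock: 15.68
tool_pos: [0.4833, -0.1112, 0.0407]
orientation: [179.9, -0.2, -150.3]
force: [-7.7, 1.2, 9.0]
opening: 0.0153
gripper_force: 30.0
15.675 [ 0.4833 -0.1112  0.0407] [-7.68737375  1.18174429  9.04416636] 30.00125616788864
scene ball 210 [ 0.7132 -0.1097]
scene 97
scene line ang -14.02 tip [ 0.6564 -0.0824] len 0.095 ang P-tip -13.29
scene miss of line at ball mm -11.307188283304022 ang tip->ball -25.64 P->ball -17.88
top ball 130 [ 0.7128 -0.1103]
top 77
top line ang -15.37 tip [ 0.6555 -0.0859] len 0.057 ang P-tip -15.24
top miss of line at ball mm -8.384839162595831 ang tip->ball -23.07 P->ball -18.13
```

Overshot by about 3–4° of pointer, so I come back a little.

```bash
python3 -m crank '[0,0,0,0,2.5,0,0.05, 0,0,0,0,0,0,0.05, 0,0,0,0,0,0,0.05]'; python3 aim.py
python3 - <<'E'
from h import *
for c in("scene","top"):
    for n in("pivot","pointer"):
        for r in spotter.place_of(c,n)[:1]:print(c,n,r["p"],atz(c,r["location"],Z[n]).round(4))
E
```

```text
clock: 16.15
tool_pos: [0.4817, -0.1093, 0.0407]
orientation: [179.9, -0.2, -150.3]
force: [-7.3, -2.3, 8.6]
opening: 0.0156
gripper_force: 30.0
16.15 [ 0.4817 -0.1093  0.0407] [-7.26561011 -2.28486352  8.61351355] 30.00127762556076
scene ball 211 [ 0.7137 -0.1097]
scene 90
scene line ang -16.6 tip [ 0.6517 -0.086 ] len 0.095 ang P-tip -15.86
scene miss of line at ball mm -2.6722065953799152 ang tip->ball -20.9 P->ball -17.84
top ball 132 [ 0.7129 -0.1102]
top 77
top line ang -17.67 tip [ 0.6526 -0.0913] len 0.058 ang P-tip -18.48
top miss of line at ball mm -0.06978473658100781 ang tip->ball -17.37 P->ball -18.06
scene pivot 0.84 [ 0.5509 -0.0558  0.09  ]
scene pointer 0.67 [ 0.557  -0.0576  0.    ]
```

The two cameras differ by about 1.5°. Pointer lines at different angles must cross at the hinge, so I fit that crossing from saved and current pictures.

```bash
cat > fit.py <<'E'
from h import *
import glob
from scipy.optimize import least_squares
def pts(c,f):
    im=cv2.imread(f);im=cv2.resize(im,None,fx=4,fy=4,interpolation=cv2.INTER_CUBIC);h=cv2.cvtColor(im,cv2.COLOR_BGR2HSV)
    m=cv2.inRange(h,(22,130,60),(36,255,255));ys,xs=np.where(m)
    o,_=ray(c,(0,0));P=np.array([.553,-.058])
    px=np.c_[(xs+.5)/4-.5,(ys+.5)/4-.5]
    W=np.array([atz(c,p,.039)[:2] for p in px]);k=(np.hypot(*(W-P).T)<.125)&(W[:,1]<-.03)&(W[:,0]>.54);return W[k]
for c,fs in(("scene",["pics/scene0.png","pics/t_scene.png"]+sorted(glob.glob("pics/aim_scene*"))),("top",["pics/top0.png"]+sorted(glob.glob("pics/aim_top*")))):
    D=[pts(c,f) for f in fs]
    def res(v):
        out=[]
        for i,W in enumerate(D):
            a=v[2+i];d=W-v[:2];out.append((np.cos(a)*d[:,1]-np.sin(a)*d[:,0])*1000/np.sqrt(len(W))*10)
        return np.concatenate(out)
    a0=[np.arctan2(*(W.mean(0)-[.553,-.058])[::-1]) for W in D]
    s=least_squares(res,[.553,-.058]+a0,loss="soft_l1");P=s.x[:2]
    print(c,"P",P.round(4),"cost",round(s.cost,1))
    for f,W,a in zip(fs,D,s.x[2:]):
        r=(W-P)@[np.cos(a),np.sin(a)];print("  ",f,len(W),"ang",np.degrees(a).round(2),"r",r.min().round(3),r.max().round(3))
    for b in((.7135,-.1097),(.7129,-.1102)):print("   ball",np.degrees(np.arctan2(*(np.array(b)-P)[::-1])).round(2))
E
python3 fit.py
```

```text
Traceback (most recent call last):
  File "fit.py", line 11, in <module>
    D=[pts(c,f) for f in fs]
       ~~~^^^^^
  File "fit.py", line 9, in pts
    W=np.array([atz(c,p,.039)[:2] for p in px]);k=(np.hypot(*(W-P).T)<.125)&(W[:,1]<-.03)&(W[:,0]>.54);return W[k]
                ~~~^^^^^^^^^^
  File "h.py", line 7, in atz
    o,d=ray(cam,px);return o+d*(z-o[2])/d[2]
        ~~~^^^^^^^^
  File "h.py", line 4, in ray
    m=eyes.camera_model(cam);T=np.array(m["extrinsics"])
ValueError: time passes only in moves, steps and waits
```

```bash
sed -i 's/^def ray/_M={}\ndef ray/; s/m=eyes.camera_model(cam);T=/m=(_M.setdefault(cam,_M.get(cam) or eyes.camera_model(cam)) if cam!="wrist" else eyes.camera_model(cam));T=/' h.py; python3 fit.py
```

```text
scene P [ 0.5511 -0.0579] cost 1588.3
   pics/scene0.png 1842 ang -56.11 r 0.014 0.111
   pics/t_scene.png 1823 ang -56.13 r 0.014 0.111
   pics/aim_scene_15.68.png 1554 ang -13.86 r 0.014 0.112
   pics/aim_scene_16.15.png 1414 ang -16.89 r 0.014 0.111
   ball -17.68
   ball -17.9
top P [ 0.5487 -0.0581] cost 997.6
   pics/top0.png 839 ang -55.65 r 0.042 0.113
   pics/aim_top_15.68.png 1011 ang -14.51 r 0.056 0.114
   pics/aim_top_16.15.png 1014 ang -17.68 r 0.056 0.113
   ball -17.39
   ball -17.6
```

Both fits agree on the hinge (0.550,-0.058); pointer about -17.2°, ball about -17.7°. I trim by 0.4 mm and confirm.

```bash
python3 -m crank '[0,0,0,0,0.4,0,0.05, 0,0,0,0,0,0,0.05, 0,0,0,0,0,0,0.05, 0,0,0,0,0,0,0.05]'; python3 aim.py | tail -4; python3 fit.py
```

```text
clock: 16.95
tool_pos: [0.4815, -0.109, 0.0407]
orientation: [180.0, -0.2, -150.3]
force: [-6.8, -2.4, 7.5]
opening: 0.0152
gripper_force: 30.0
top ball 130 [ 0.7129 -0.1101]
top 74
top line ang -17.37 tip [ 0.6526 -0.0913] len 0.058 ang P-tip -18.48
top miss of line at ball mm 0.5171965516424584 ang tip->ball -17.32 P->ball -18.04
scene P [ 0.5512 -0.0581] cost 1909.4
   pics/scene0.png 1842 ang -56.11 r 0.014 0.111
   pics/t_scene.png 1823 ang -56.12 r 0.014 0.111
   pics/aim_scene_15.68.png 1554 ang -13.77 r 0.014 0.112
   pics/aim_scene_16.15.png 1414 ang -16.8 r 0.014 0.111
   pics/aim_scene_16.95.png 1393 ang -17.19 r 0.014 0.11
   ball -17.64
   ball -17.86
top P [ 0.5487 -0.0581] cost 1340.5
   pics/top0.png 839 ang -55.65 r 0.042 0.113
   pics/aim_top_15.68.png 1011 ang -14.49 r 0.056 0.114
   pics/aim_top_16.15.png 1014 ang -17.66 r 0.056 0.113
   pics/aim_top_16.95.png 1003 ang -18.07 r 0.056 0.113
   ball -17.38
   ball -17.59
```

The scene camera puts the pointer +0.5° off the ball and the top camera -0.6°, so it is centred within measurement. The pose is steady with the knob held, so I hand in.

```bash
python3 -c "
from plant import ctrl;print(ctrl.close_job())"
```

```text
the job is handed in; nothing more can be done
None
```

I squeezed the trigger fully in and let it spring back out, then swung the mirror until the pointer aimed at the orange ball (within about 0.5° by camera) and handed in at about 17 s, still gripping the knob. A first squeeze had closed on the grip alone and missed the trigger, because the fingertips sat about 36 mm above the reported TCP.

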